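# Clamp a cobalt tea jar in its pegboard bay with the cam knob

## Task

Pick up the cobalt glass jar left loose on the cork strip at the robot's end of the drawer and set it gently, upright, in its bay on the white pegboard, between the two stop pegs and the rubber clamp pad. Then turn the black wing knob clockwise until you feel its sprung follower ride over the cam's crest and drop into the notch, so that the pad holds the jar clamped; stop there, never forcing the knob on against the end of the notch, and let go. Leave everything else where it is.

Things in the scene. Friction and masses are not known exactly. Their poses are not given: they have to be found in the camera images.
- jar: Cobalt-blue glass jar to be clamped: 54 mm diameter up to height 54, then a shoulder, and a steel screw lid of 48 mm diameter from 66 to 86 mm height (grip it by the lid; about 260 g). Starts free on the cork strip, the 80 mm wide strip along the drawer's near wall; the aluminium tin stands elsewhere on the same strip. Origin: centre of its underside, z up.
- bay (a point): Point on the white pegboard's top (20 mm above the worktop) under the jar's centre when it touches both stop pegs. Axes are the drawer's: y from the clamp to the stop pegs, x away from the near wall, z up. Set the jar down with its centre at y = -3 mm (-6 to 0 is free), x within 5 mm of 0; the clamp then pushes it home against the stop pegs.
- stop_pegs (a point): Midway between the two wooden stop pegs, on the pegboard's top: x = 0, y = +25 mm from bay, same axes. Pegs are 12 mm in diameter, 40 mm high, at x = +-21 mm from here; two side pegs of the same size stand at x = +-41.5, y = -10 mm from bay.
- pad_face (a point): Middle of the rubber pad's face at the end of the clamp bar (40 mm wide, 3 to 27 mm above the pegboard). Open, it stands at y = -33 mm from bay. The pad is itself sprung and presses the jar with 3 to 4 N when the follower is in the notch.
- knob: Black wing knob. Origin: on its vertical axis, on top of the rigid grey clamp housing (98 x 88 mm, 28 mm above the pegboard), at x = 0, y = -120 mm from bay. On a disc of 46 mm diameter, 4.5 mm thick, stands a bar (the wing) 48 mm long along the knob's x axis and 13 mm thick; its top is 34.5 mm above the origin. Starts open, wing within 2 degrees of the drawer's x.
- knob_axis (a point): Fixed point on the knob's axis, on top of the housing; axes are the drawer's. Clockwise from above locks (yaw falls): the knob runs light, then stiffens to about 0.2 N m up to the crest, turns over and is pulled on 0.2 rad into the notch. The cam is hidden and fitted at an unknown angle: the notch lies 0.8 to 1.45 rad from the start. Let go before the crest, the knob springs back.
- follower: Sprung steel follower bar (with its pad) of the clamp, sliding along bay's y. Origin at its nose, level with the pegboard's top. Open at y = -98 mm from bay, crest -86.5, notch -90.3. The notch's far side is a rigid end: turned on against it, the nose's load rises steeply; above 25 N (about 0.6 N m on the knob) it is being forced. The crest takes 12 N.
- drawer: Shallow wooden drawer lying fixed on the worktop, 370 x 520 mm, walls 62 mm high, with the pegboard, pegs and clamp housing. Origin: centre of its underside; bay is at x = +30, y = 0, z = +20 mm. The cork-look sheet of the strip lies at z = +10 mm.
- jar2: Second cobalt jar, same as the first, boxed by four pegs in the drawer: leave it. Origin: centre of its underside.
- tin: Round aluminium tin, 54 mm diameter, 54 mm high, standing on the cork strip: leave it. Origin: centre of its underside.
- tea_ball: Stainless tea ball, 44 mm diameter, 50 mm high, boxed by four low pegs: leave it. Origin: centre of its underside.
- spoon: Short olivewood spoon, 133 mm long, lying on the pegboard between pegs beyond the clamp: leave it. Origin: underside, near its middle.
- mug: White mug, 80 mm diameter, 90 mm high, on the worktop left of the drawer: leave it. Origin: centre of its underside.
- sugar_bowl: Blue bowl, 100 mm diameter, 55 mm high, on the worktop left of the drawer: leave it. Origin: centre of its underside.

How it is judged:
By the outcome, as a careful person would: the job done as asked, in the order asked, and still so for the second after the job is handed in, with the robot touching nothing.
It also fails if it takes over 56 s, if anything falls off the work surface, if the arm or the gripper's body presses on something with over 40 N, if the wrist force passes 120 N, or if a joint passes its speed limit or range.

## Robot

A 6-joint arm with a two-finger parallel gripper is mounted at the origin on the work surface. World frame = base frame: x ahead of the robot, y to its left, z up, the work surface at z = 0. Lengths are in m, angles in degrees, forces in N, time in s.
With the tool pointing down it reaches from about 0.4 to 0.825 m from the base axis. Payload 7 kg.
Tool frame: the origin (TCP) lies at the very end of the fingers, on their centre line; the grasp point (between the pads) lies 19 mm behind it (grasp_offset is the x of the grasp point in the tool frame, in m); x points along the fingers, y is the direction in which the jaws open and shut, and the axes are right-handed (so a half turn about x gives the same grasp; the last joint's range is limited). The gripper opens to 88 mm and grips with 3 to 60 N. Pads are 19 mm wide; open, the fingers measure 130 mm over their backs; the gripper's body (78 mm by 193 mm) begins 47 mm behind the grasp point.
Start: joints at [16.507, 20.546, 0.682, 0, -70.136, -16.507], TCP at [0.675, -0, 0.227] pointing down, gripper open.
Joint ranges: [-176.03, 176.03], [-82.01, 121.73], [-58.28, 71.71], [-173.87, 95.51], [-174.79, -0.11], [-173.66, 173.66]. Speed limits (degrees/s): [136.94, 136.94, 172.46, 180, 180, 180].

## Interface

Orientations are given as [roll, pitch, yaw] about the fixed x, y, z axes, in that order (R = Rz(yaw) Ry(pitch) Rx(roll)).
In Python, from plant import get_obs, snapshot, close_job, grasp_offset gives the robot as it stands.
- The arm moves only by the tool carry_out, never from a script. Its argument "series" is a list that holds one entry, the list of rows, each a list of 6 numbers: the shift along the tool's x, y, z in mm, then the turn, a rotation vector about the tool's x, y, z in degrees. A call has 1 to 10 rows; each row is the pose to reach, as a shift and turn from the pose commanded when the call began, along the tool's axes at that moment; what a row does not reach only later rows make up. A row lasts 1/8 s, in which the tool goes at most 62.5 mm and 10.7 degrees, less where a joint would pass 70% of its speed; a pose out of reach is approached as far as the arm can. A call with a gripper value outside its range is refused whole. "hand" is the gripper's target within -1 to 1 (shut at 1, half-way at 0, fully open at -1), set as the call begins (left out, the last holds). The fingers move at their own pace and stop on an object; the grip force is fixed at half the most. Time passes only in rows, so rows that repeat a pose let the fingers close. It gives the time, the measured TCP pose, the force and the opening at its end, in the units of the state.
- get_obs(): the state, without advancing time (a new reading comes with each control period).
- snapshot(name): name is "scene" or "side" or "wrist"; returns a dict with "color" (480x640x3 uint8, red, green, blue), "fx", "fy", "cx", "cy" (pixels), "eye" and "attitude" of the camera in the world. Camera axes: x right, y down, z forward; pixel columns grow to the right and rows downward; lengths in m; the calibration is good to about 2 mm. A picture is of the moment at which its call begins. There is no depth.
- close_job(): hands the job in, once; it reports no verdict.
The state is a dict: "clock": time; "joint_pos": joint angles; "qvel": joint speeds; "tau": joint torques, N m; "tool_pos": TCP position; "orientation": TCP orientation; "force": force on the tool from outside, world axes, zero at the start; "moment": the same for the moment, N m; "opening": finger opening in m.
Only numpy, scipy, OpenCV 4.12 (cv2) and the standard library are available. Lean on these libraries where they do the work, as an engineer would, in place of code of your own. Each camera call takes 0.05 s, during which the arm holds its last target.

## Working session

There is one attempt and no reset: what is moved stays moved. The work goes in short steps, Python scripts to look and compute and a tool call to move; the robot and the scene stay as the last step left them, time stands still between calls to the robot, and variables do not carry over. Pictures are saved under pics/ and viewed, and the job is handed in when it is done.

Besides the shell and the picture viewer there is one more tool, called after ">>>" by a JSON object that holds its "op" and its "data", one argument or row to a line. carry_out: Moves the arm, as the interface text tells. Its arguments: {"type":"object","properties":{"series":{"type":"array","items":{"type":"array","items":{"type":"array","items":{"type":"number"}}}},"hand":{"type":"number"}},"required":["series"]}

```bash
mkdir -p pics
cat > h.py <<'E'
from plant import get_obs, snapshot, close_job, grasp_offset
import numpy as np, cv2
def save(n,f):
    s=snapshot(n); cv2.imwrite('pics/'+f,s['color'][:,:,::-1]); np.savez('pics/'+f[:-4]+'.npz',**{k:np.array(v) for k,v in s.items()}); return s
E
python3 - <<'E'
from h import *
for n in ['scene','side','wrist']:
    s=save(n,n+'0.png'); print(n,{k:np.round(v,4).tolist() if not isinstance(v,str) else v for k,v in s.items() if k!='color'})
print(get_obs(),grasp_offset)
E
```

```text
scene {'fx': 482.1414, 'fy': 482.1414, 'cx': 321.2909, 'cy': 236.7534, 'eye': [1.1894, -0.0681, 0.8473], 'attitude': [-140.3907, 0.1072, 69.7212]}
side {'fx': 504.3947, 'fy': 504.3947, 'cx': 326.0172, 'cy': 236.0037, 'eye': [0.4861, -0.6361, 0.5953], 'attitude': [-124.4511, -0.0415, -6.4703]}
wrist {'fx': 403.946, 'fy': 403.946, 'cx': 321.0345, 'cy': 237.809, 'eye': [0.6744, -0.0718, 0.3848], 'attitude': [164.3738, -0.0929, 179.9648]}
{'clock': 0.15, 'joint_pos': array([ 1.65055211e+01,  2.05817048e+01,  6.47765135e-01, -1.45053427e-02,
       -7.01374324e+01, -1.65045186e+01]), 'qvel': array([-0.13275768, -0.24693643,  0.18220047,  0.04331546, -0.06625675,
        0.04604691]), 'tau': array([ 1.39394037e-04, -5.83274567e+01,  2.93289685e+01,  7.00122759e+00,
        8.75052094e-03, -9.76538854e-05]), 'tool_pos': array([ 6.74636839e-01, -4.21728363e-05,  2.25856480e-01]), 'orientation': array([  95.68809141,   89.92733633, -174.31584296]), 'force': array([-0.06075101,  0.62023433,  0.82402527]), 'moment': array([-0.03289017,  0.01227932,  0.02592663]), 'opening': 0.0877205622873869} -0.0188
```

View pics/scene0.png

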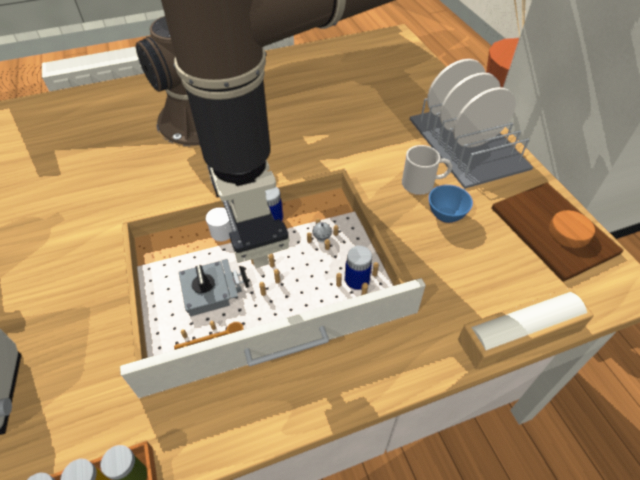

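View pics/side0.png

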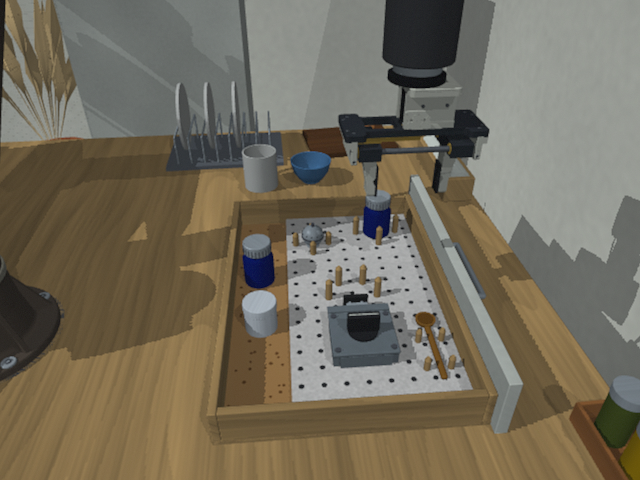

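View pics/wrist0.png

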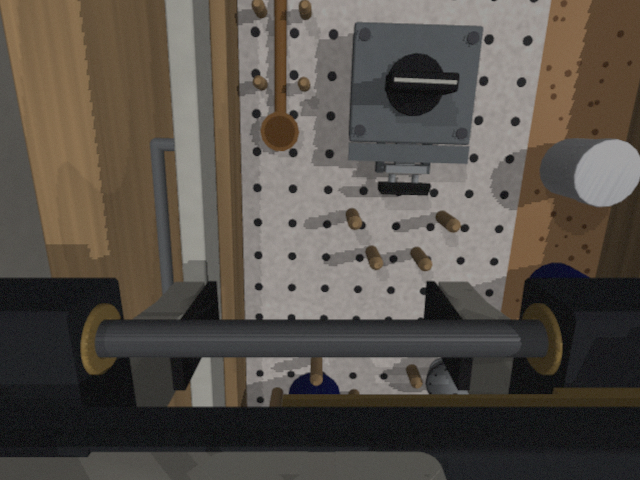

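Run:
```python
import cv2
a=cv2.imread('pics/wrist0.png')[10:290,330:530]; cv2.imwrite('pics/z1.png',cv2.resize(a,None,fx=2.1,fy=2.1,interpolation=cv2.INTER_CUBIC))
a=cv2.imread('pics/side0.png')[180:370,210:410]; cv2.imwrite('pics/z2.png',cv2.resize(a,None,fx=3,fy=3,interpolation=cv2.INTER_CUBIC))
```

```text
(no output)
```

View pics/z1.png

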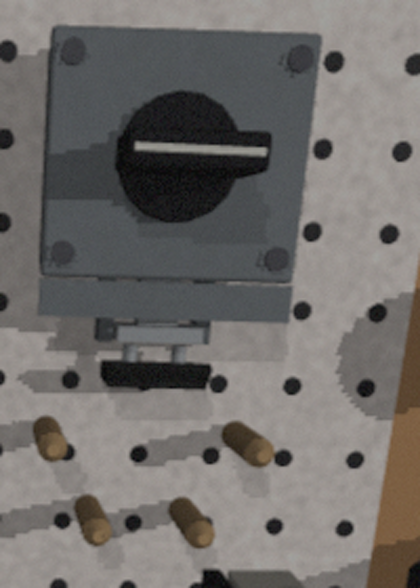

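View pics/z2.png

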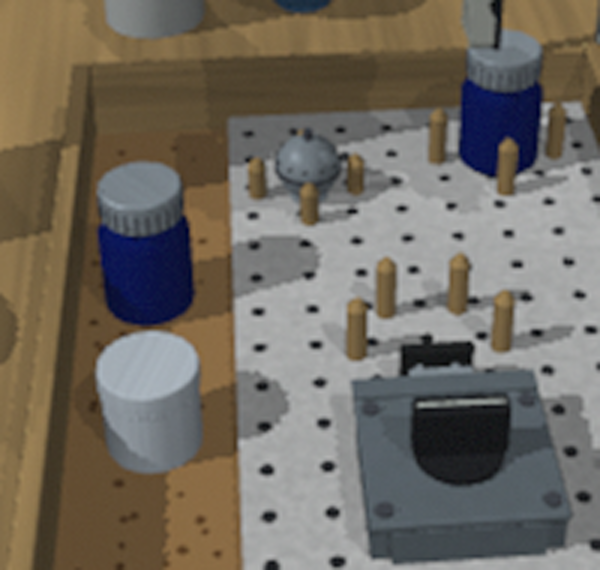

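```bash
cat >> h.py <<'E'
from scipy.spatial.transform import Rotation as Ro
def load(f): return dict(np.load('pics/'+f+'.npz'))
def cast(s,px,z):
    px=np.atleast_2d(px).astype(float)
    R=Ro.from_euler('xyz',s['attitude'],degrees=True).as_matrix()
    d=np.c_[(px[:,0]-s['cx'])/s['fx'],(px[:,1]-s['cy'])/s['fy'],np.ones(len(px))]@R.T
    t=(z-s['eye'][2])/d[:,2]
    return s['eye']+d*t[:,None]
def proj(s,P):
    R=Ro.from_euler('xyz',s['attitude'],degrees=True).as_matrix()
    c=(np.atleast_2d(P)-s['eye'])@R
    return np.c_[c[:,0]/c[:,2]*s['fx']+s['cx'],c[:,1]/c[:,2]*s['fy']+s['cy']]
E
python3 - <<'E'
from h import *
np.set_printoptions(precision=4,suppress=True)
w=load('wrist0'); s=load('side0')
W=lambda p:np.array(p)/2.1+[330,10]
S=lambda p:np.array(p)/3+[210,180]
print('house',cast(w,W([(53,27),(321,35),(291,282),(42,272)]),.048)[:,:2])
print('houseS',cast(s,S([(353,382),(537,372),(568,516),(369,530)]),.048)[:,:2])
print('disc',cast(w,W([(178.5,157)]),.0525))
print('wing',cast(w,W([(134,146),(267,152)]),.0825)[:,:2]); print('wingS',cast(s,S([(416,402),(508,398)]),.0825)[:,:2])
print('pegW',cast(w,W([(56,453),(262,457),(97,537),(201,539)]),.06)[:,:2])
print('pegS',cast(s,S([(503,292),(356,299),(459,255),(386,258)]),.06)[:,:2])
# jar lid
print('lid top S',cast(s,S([(140,188),(98,188),(183,186)]),.096)[:,:2])
print('tin top S',cast(s,S([(148,367)]),.064)[:,:2])
E
```

```text
house [[ 0.6481 -0.1459]
 [ 0.5515 -0.1432]
 [ 0.5539 -0.0565]
 [ 0.6504 -0.0604]]
houseS [[ 0.5564 -0.0431]
 [ 0.655  -0.0463]
 [ 0.6479 -0.148 ]
 [ 0.5521 -0.146 ]]
disc [[ 0.6013 -0.1016  0.0525]]
wing [[ 0.6229 -0.1024]
 [ 0.5784 -0.1005]]
wingS [[ 0.5809 -0.0981]
 [ 0.6262 -0.1004]]
pegW [[0.6445 0.0086]
 [0.563  0.0104]
 [0.627  0.0437]
 [0.5848 0.0447]]
pegS [[0.6466 0.0078]
 [0.5643 0.0108]
 [0.628  0.0438]
 [0.5858 0.0457]]
lid top S [[0.4479 0.0801]
 [0.424  0.0828]
 [0.4724 0.0794]]
tin top S [[ 0.4496 -0.0371]]
```

```bash
cat >> h.py <<'E'
np.set_printoptions(precision=4,suppress=True)
def toolR(o=None):
    o=o or get_obs(); return Ro.from_euler('xyz',o['orientation'],degrees=True).as_matrix()
def delta(target,yawadd=0,ref=None):
    """mm shift & rotvec in tool axes from measured pose to world target; tool x = straight down, jaw y yaw world jawyaw deg"""
    o=get_obs(); R=toolR(o)
    return np.round((R.T@(np.array(target)-o['tool_pos']))*1000,1)
E
python3 - <<'E'
from h import *
print(toolR()); print(delta([.45,.15,.227]))
E
```

```text
[[-0.0013 -1.      0.0001]
 [-0.0001  0.0001  1.    ]
 [-1.      0.0013 -0.0001]]
[ -0.9 224.6 150. ]
```

>>> {"op": "carry_out", "data": {
  "series": [
    [[0,20,13,0,0,0],[0,60,40,0,0,0],[0,105,70,0,0,0],[0,150,100,0,0,0],[0,190,127,0,0,0],[0,215,143,0,0,0],[0,225,150,0,0,0],[0,225,150,0,0,0],[0,225,150,0,0,0]]
  ],
  "hand": -1
}}

```text
clock: 1.27
tool_pos: [0.4506, 0.1498, 0.2265]
orientation: [173.4, 90.0, -96.6]
force: [0.7, -0.5, -0.1]
opening: 0.0875
```

Run:
```python
from h import *
save('wrist','w1.png');save('scene','s1.png')
o=get_obs();print(o['tool_pos'],o['force'],o['clock'],o['joint_pos'])
```

```text
[0.4506 0.1496 0.2263] [ 0.2734 -0.3076 -0.4891] 1.375 [ 42.1963   1.3662 -23.6367   0.0054 -65.0368 -42.2602]
```

View pics/w1.png

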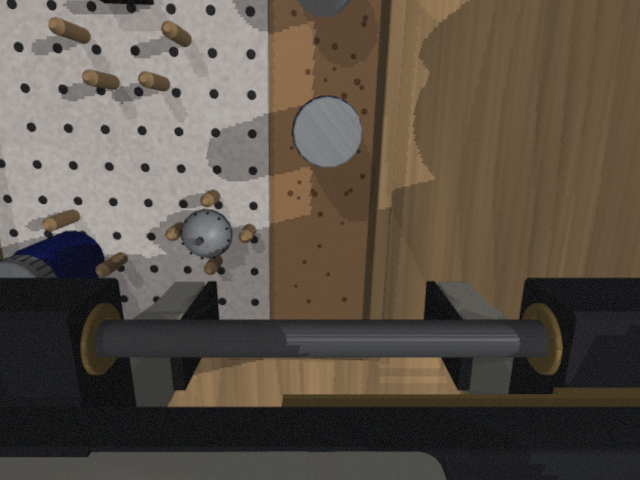

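View pics/s1.png

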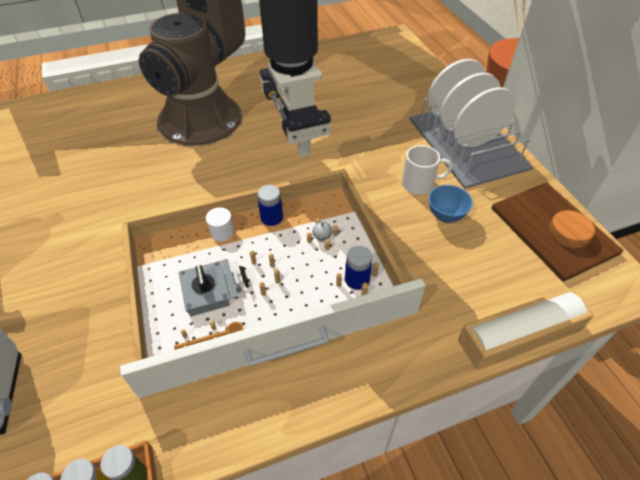

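Run:
```python
from h import *
w=load('w1'); s=load('s1')
print(cast(w,[(327.5,132),(292.5,132),(362.5,132)],.096)[:,:2])
print('peg',cast(w,[(54,24),(168,28.5),(87.5,76.5),(144,80)],.06)[:,:2])
print(cast(s,[(268.5,191)],.096)[:,:2])
```

```text
[[0.4457 0.0827]
 [0.47   0.0827]
 [0.4214 0.0827]]
peg [[0.6447 0.007 ]
 [0.562  0.01  ]
 [0.6259 0.0427]
 [0.5837 0.0452]]
[[0.4431 0.0826]]
```

>>> {"op": "carry_out", "data": {
  "series": [
    [[0,2,-20,0,0,0],[0,4,-50,0,0,0],[10,4,-67.5,0,0,0],[45,4,-67.5,0,0,0],[85,4,-67.5,0,0,0],[120,4,-67.5,0,0,0],[140,4,-67.5,0,0,0],[150,4,-67.5,0,0,0],[150,4,-67.5,0,0,0]]
  ]
}}

```text
clock: 2.5
tool_pos: [0.4458, 0.0819, 0.0761]
orientation: [127.1, 89.9, -142.9]
force: [-0.5, -0.8, 0.2]
opening: 0.0876
```

Run:
```python
from h import *
s=save('side','d1.png')
a=s['color'][160:310,180:340,::-1];cv2.imwrite('pics/d1z.png',cv2.resize(a,None,fx=4,fy=4,interpolation=cv2.INTER_CUBIC))
o=get_obs();print(o['tool_pos'],o['force'],o['clock'])
```

```text
[0.4462 0.0823 0.0767] [-0.7637 -0.1914  0.3135] 2.55
```

View pics/d1z.png

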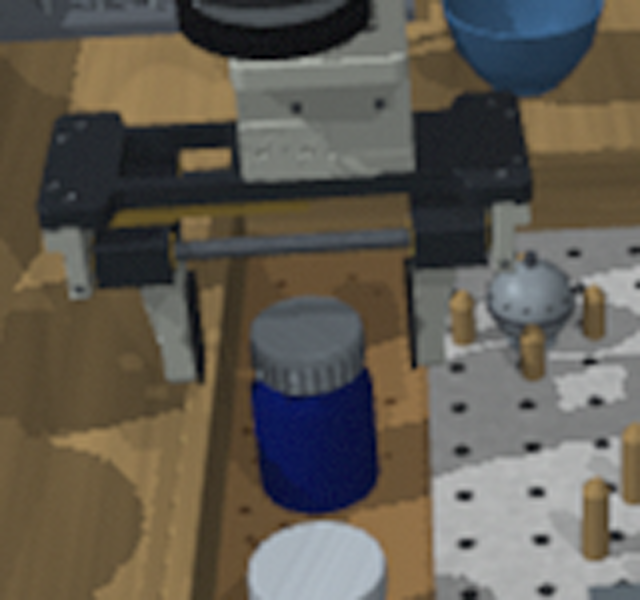

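>>> {"op": "carry_out", "data": {
  "series": [
    [[0,0,0,0,0,0],[0,0,0,0,0,0],[0,0,0,0,0,0],[0,0,0,0,0,0],[0,0,0,0,0,0],[0,0,0,0,0,0],[0,0,0,0,0,0],[0,0,0,0,0,0]]
  ],
  "hand": 1
}}

```text
clock: 3.55
tool_pos: [0.4461, 0.0826, 0.0767]
orientation: [-69.7, 90.0, 20.3]
force: [0.5, -0.7, 2.5]
opening: 0.0462
```

>>> {"op": "carry_out", "data": {
  "series": [
    [[-2,0,0,0,0,0],[-8,0,0,0,0,0],[-20,0,0,0,0,0],[-40,0,0,0,0,0],[-60,0,0,0,0,0],[-75,0,0,0,0,0],[-85,0,0,0,0,0],[-85,0,0,0,0,0]]
  ]
}}

```text
clock: 4.55
tool_pos: [0.4463, 0.0827, 0.1624]
orientation: [-54.4, 89.9, 35.6]
force: [-0.2, -0.2, -4.6]
opening: 0.046
```

Run:
```python
from h import *
s=save('side','d2.png')
a=s['color'][90:310,160:360,::-1];cv2.imwrite('pics/d2z.png',cv2.resize(a,None,fx=2.7,fy=2.7,interpolation=cv2.INTER_CUBIC))
o=get_obs();print(o['tool_pos'],o['force'],o['moment'],o['clock'],o['opening'])
```

```text
[0.4459 0.0825 0.1617] [-0.4404  0.3036 -2.8717] [-0.1062  0.0407 -0.0427] 4.6 0.0464267441375937
```

View pics/d2z.png

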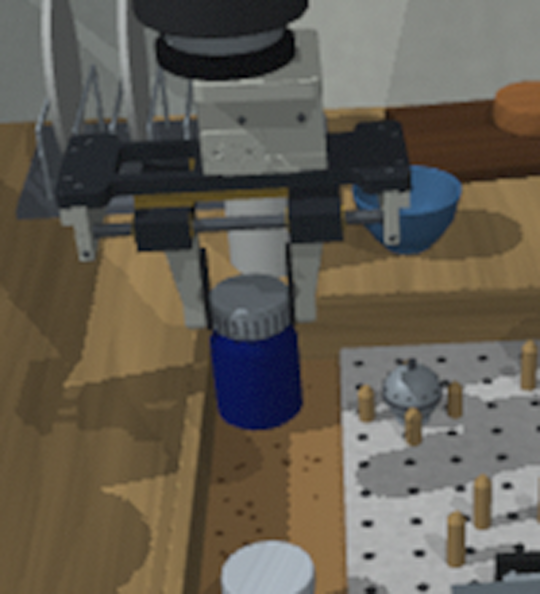

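>>> {"op": "carry_out", "data": {
  "series": [
    [[0,-10,-4,0,0,0],[0,-35,-15,0,0,0],[0,-65,-27,0,0,0],[0,-95,-40,0,0,0],[0,-125,-52,0,0,0],[0,-148,-62,0,0,0],[0,-158.5,-66.5,0,0,0],[0,-158.5,-66.5,0,0,0],[0,-158.5,-66.5,0,0,0]]
  ]
}}

```text
clock: 5.72
tool_pos: [0.6037, 0.0161, 0.1612]
orientation: [93.5, 89.9, -176.5]
force: [0.3, 0.9, -3.3]
opening: 0.0464
```

Run:
```python
from h import *
d=load('d2'); print('lid at lift',cast(d,np.array([(253,293)])/2.7+[160,90],.181)[:,:2])
s=save('side','d3.png')
a=s['color'][90:310,260:460,::-1];cv2.imwrite('pics/d3z.png',cv2.resize(a,None,fx=2.7,fy=2.7,interpolation=cv2.INTER_CUBIC))
s=save('scene','s3.png')
a=s['color'][160:340,160:400,::-1];cv2.imwrite('pics/s3z.png',cv2.resize(a,None,fx=3,fy=3,interpolation=cv2.INTER_CUBIC))
o=get_obs();print(o['tool_pos'],o['force'],o['moment'],o['clock'],o['opening'])
```

```text
lid at lift [[0.4496 0.0842]]
[0.6039 0.0163 0.1617] [ 0.4167 -0.0108 -2.1207] [-0.01   -0.0044 -0.0059] 5.825 0.046277268910025246
```

View pics/d3z.png

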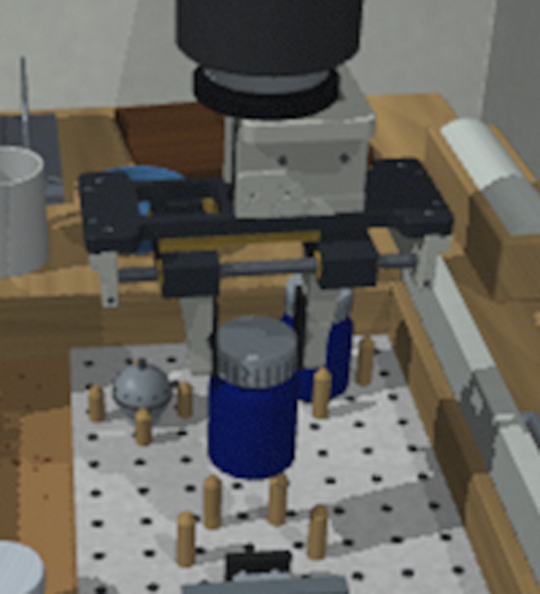

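View pics/s3z.png

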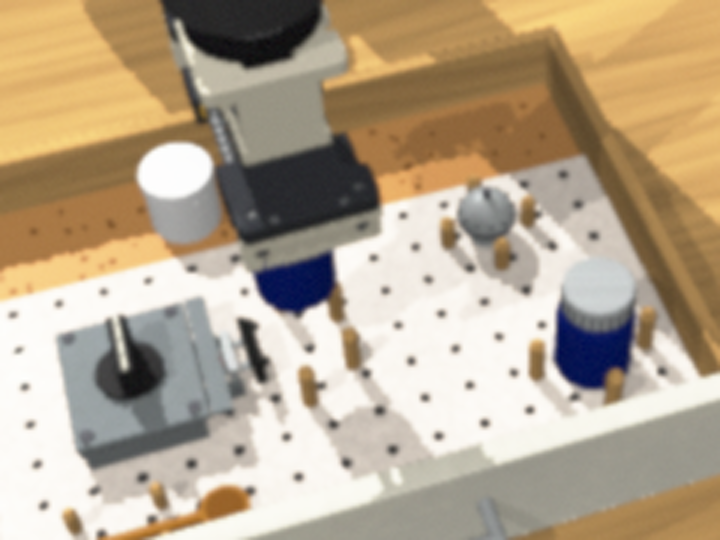

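Run:
```python
from h import *
d=load('d3'); f=lambda p:np.array(p)/2.7+[260,90]
print('lid',cast(d,f([(257.5,339),(216.5,339),(299,339)]),.181)[:,:2])
print('peg',cast(d,f([(317,508),(186,516),(278,476),(212,479)]),.06)[:,:2])
# body side: bottom edge of jar, left & right walls near bottom
print('bodybottom',cast(d,f([(208,455),(296,455)]),.095)[:,:2])
s=load('s3'); g=lambda p:np.array(p)/3+[160,160]
print('tips scene jar2 check',cast(s,g([(598,288)]),.106)[:,:2])
```

```text
lid [[0.6057 0.0142]
 [0.5825 0.0168]
 [0.6293 0.0116]]
peg [[0.6458 0.0057]
 [0.5642 0.0071]
 [0.6273 0.0402]
 [0.585  0.0418]]
bodybottom [[0.5793 0.0213]
 [0.6326 0.0153]]
tips scene jar2 check [[0.6843 0.1954]]
```

>>> {"op": "carry_out", "data": {
  "series": [
    [[8,0,0,0,0,0],[25,0,0,0,0,0],[42,0,0,0,0,0],[56,0,0,0,0,0],[65,0,0,0,0,0],[70,0,0,0,0,0],[72,0,0,0,0,0],[72.5,0,0,0,0,0],[73,0,0,0,0,0],[73,0,0,0,0,0]]
  ]
}}

```text
clock: 7.08
tool_pos: [0.6046, 0.016, 0.0889]
orientation: [-72.3, 90.0, 17.7]
force: [0.4, -0.1, -3.4]
opening: 0.0463
```

>>> {"op": "carry_out", "data": {
  "series": [
    [[0.5,0,0,0,0,0],[1,0,0,0,0,0],[1.5,0,0,0,0,0],[1.5,0,0,0,0,0],[1.5,0,0,0,0,0]]
  ]
}}

```text
clock: 7.7
tool_pos: [0.6045, 0.016, 0.087]
orientation: [123.2, 90.0, -146.8]
force: [-0.6, 0.3, -3.7]
opening: 0.0464
```

>>> {"op": "carry_out", "data": {
  "series": [
    [[0.3,0,0,0,0,0],[0.6,0,0,0,0,0],[0.6,0,0,0,0,0],[0.6,0,0,0,0,0]]
  ]
}}

```text
clock: 8.2
tool_pos: [0.6046, 0.016, 0.0867]
orientation: [-94.5, 90.0, -4.5]
force: [-1.9, 0.5, -0.8]
opening: 0.0463
```

Run:
```python
from h import *
s=save('side','d4.png')
a=s['color'][170:340,290:440,::-1];cv2.imwrite('pics/d4z.png',cv2.resize(a,None,fx=3.5,fy=3.5,interpolation=cv2.INTER_CUBIC))
o=get_obs();print(o['tool_pos'],o['force'],o['moment'],o['clock'],o['opening'])
```

```text
[0.6046 0.016  0.0867] [-1.2996 -0.1415  0.5472] [0.0156 0.4209 0.0023] 8.25 0.04648443426452806
```

View pics/d4z.png

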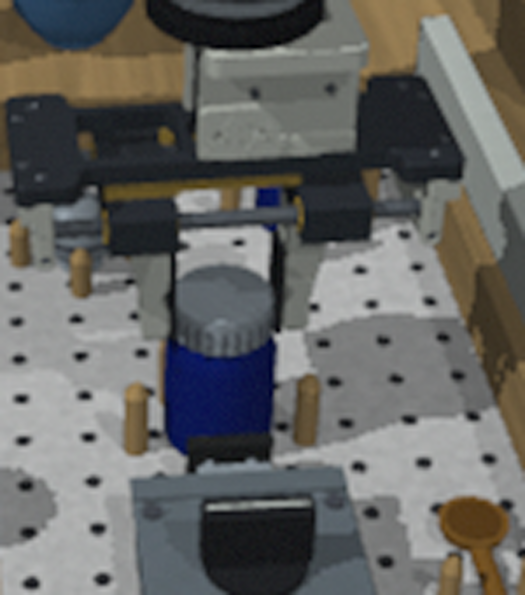

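>>> {"op": "carry_out", "data": {
  "series": [
    [[0,0,0,0,0,0],[0,0,0,0,0,0],[0,0,0,0,0,0],[0,0,0,0,0,0],[0,0,0,0,0,0],[0,0,0,0,0,0]]
  ],
  "hand": -1
}}

```text
clock: 9.0
tool_pos: [0.6045, 0.016, 0.0865]
orientation: [-62.7, 90.0, 27.3]
force: [0.2, 0.2, 0.4]
opening: 0.0874
```

>>> {"op": "carry_out", "data": {
  "series": [
    [[-6,0,0,0,0,0],[-25,0,0,0,0,0],[-50,0,0,0,0,0],[-80,0,0,0,0,0],[-110,0,0,0,0,0],[-130,0,0,0,0,0]]
  ]
}}

```text
clock: 9.75
tool_pos: [0.6049, 0.016, 0.2187]
orientation: [-78.9, 89.9, 11.1]
force: [0.2, 0.1, -0.8]
opening: 0.0879
```

>>> {"op": "carry_out", "data": {
  "series": [
    [[0,0,-10,-9,0,0],[0,0,-30,-19,0,0],[0,1,-50,-29,0,0],[0,2,-70,-39,0,0],[0,3,-90,-49,0,0],[0,3.3,-105,-59,0,0],[0,3.3,-117,-69,0,0],[0,3.3,-117,-79,0,0],[0,3.3,-117,-87.4,0,0],[0,3.3,-117,-87.4,0,0]]
  ]
}}

```text
clock: 11.0
tool_pos: [0.6012, -0.1011, 0.2169]
orientation: [-174.7, 90.0, 2.6]
force: [0.1, -0.0, 0.3]
opening: 0.0878
```

Run:
```python
from h import *
save('wrist','w5.png');save('side','d5.png')
o=get_obs();print(o['tool_pos'],o['force'],o['clock'],o['joint_pos']);print(toolR())
```

```text
[ 0.6012 -0.101   0.2167] [ 0.1493  0.681  -0.0669] 11.1 [  8.802   14.8076  -8.8002   0.0018 -66.378   78.4046]
[[ 0.0003 -0.0487 -0.9988]
 [ 0.     -0.9988  0.0487]
 [-1.     -0.     -0.0003]]
```

View pics/w5.png

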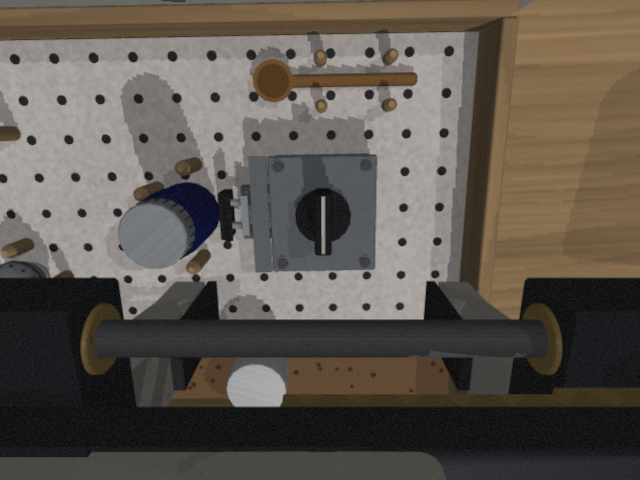

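View pics/d5.png

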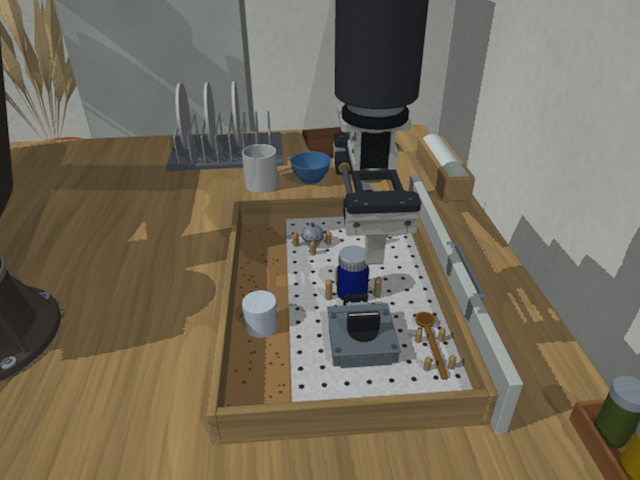

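Run:
```python
from h import *
w=load('w5'); im=cv2.imread('pics/w5.png')
roi=im[180:262,305:345]; g=roi.min(axis=2); m=((g>120)).astype(np.uint8)
n,l,st,c=cv2.connectedComponentsWithStats(m); i=1+np.argmax(st[1:,4]); ys,xs=np.where(l==i); print(st[i],c[i])
pts=np.c_[xs+305,ys+180]; P=cast(w,pts,.0825)[:,:2]
u,s,v=np.linalg.svd(P-P.mean(0)); d=v[0]*np.sign(v[0][0]); t=(P-P.mean(0))@d
print(P.mean(0),(P.mean(0)+d*(t.max()+t.min())/2),np.ptp(t),np.degrees(np.arctan2(d[1],d[0])))
print('lid',cast(w,[(157,232.5)],.106)[:,:2])
e=cast(w,[(270,155),(377,155),(377,269),(270,271)],.048)[:,:2];print(e,e.mean(0))
a=im[140:290,100:400];cv2.imwrite('pics/w5z.png',cv2.resize(a,None,fx=2.6,fy=2.6,interpolation=cv2.INTER_CUBIC))
```

```text
[ 17  17   3  57 168] [17.994  44.7679]
[ 0.6012 -0.1018] [ 0.6008 -0.1018] 0.04311327443373057 -2.596009290444968
lid [[0.607 0.013]]
[[ 0.6521 -0.062 ]
 [ 0.6481 -0.1472]
 [ 0.5516 -0.1463]
 [ 0.554  -0.054 ]] [ 0.6014 -0.1024]
```

View pics/w5z.png

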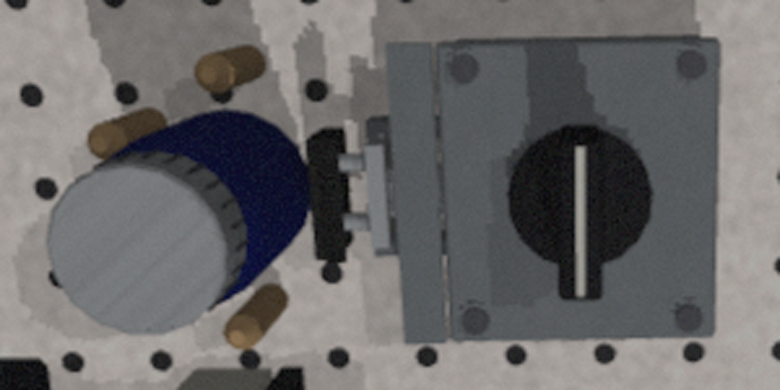

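Run:
```python
from h import *
w=load('w5'); f=lambda p:np.array(p)/2.6+[100,140]
print(cast(w,f([(211,76),(239,333),(103,141)]),.06)[:,:2]); print(cast(w,f([(138,243),(49,243),(228,243),(138,151),(138,334)]),.106)[:,:2])
```

```text
[[0.6453 0.0062]
 [0.564  0.0087]
 [0.6274 0.0417]]
[[ 0.6064  0.0158]
 [ 0.6075  0.0394]
 [ 0.6053 -0.0082]
 [ 0.631   0.0119]
 [ 0.5809  0.0199]]
```

>>> {"op": "carry_out", "data": {
  "series": [
    [[15,0.6,0,0,0,0],[45,0.6,0,0,0,0],[80,0.6,0,0,0,0],[110,0.6,0,0,0,0],[130,0.6,0,0,0,0],[145,0.6,0,0,0,0],[154,0.6,0,0,0,0],[158,0.6,0,0,0,0],[158,0.6,0,0,0,0]]
  ]
}}

```text
clock: 12.22
tool_pos: [0.6014, -0.1016, 0.0587]
orientation: [-177.7, 90.0, -0.3]
force: [0.8, 0.2, 0.2]
opening: 0.0876
```

Run:
```python
from h import *
s=save('side','d6.png')
a=s['color'][150:390,260:460,::-1];cv2.imwrite('pics/d6z.png',cv2.resize(a,None,fx=2.5,fy=2.5,interpolation=cv2.INTER_CUBIC))
o=get_obs();print(o['tool_pos'],o['force'],o['moment'],o['clock'],o['opening'])
```

```text
[ 0.6016 -0.1016  0.059 ] [-0.0205 -0.3531 -0.1936] [-0.1268  0.0722 -0.047 ] 12.275 0.08784312429939545
```

View pics/d6z.png

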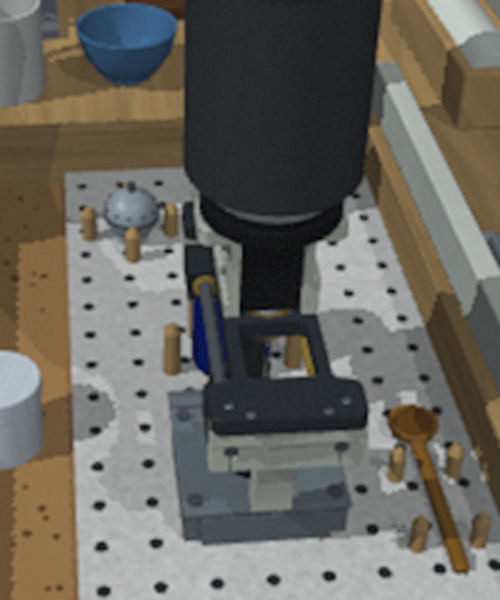

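Fingers straddle the wing above the housing; the jar stands untouched. Close.

>>> {"op": "carry_out", "data": {
  "series": [
    [[0,0,0,0,0,0],[0,0,0,0,0,0],[0,0,0,0,0,0],[0,0,0,0,0,0],[0,0,0,0,0,0],[0,0,0,0,0,0],[0,0,0,0,0,0],[0,0,0,0,0,0],[0,0,0,0,0,0],[0,0,0,0,0,0]]
  ],
  "hand": 1
}}

```text
clock: 13.52
tool_pos: [0.6011, -0.1023, 0.0585]
orientation: [72.4, 90.0, -110.2]
force: [0.4, -4.7, -1.1]
opening: 0.0126
```

```bash
cat > o.py <<'E'
from h import *
o=get_obs();R=toolR(o)
print(o['tool_pos'],'F',o['force'],'M',o['moment'],o['clock'],'op',o['opening'],'jawyaw',np.degrees(np.arctan2(R[1,1],R[0,1]))+90, 'tau6',o['tau'][5],'q6',o['joint_pos'][5])
E
python3 o.py
```

```text
[ 0.6011 -0.1023  0.0585] F [ 0.3931 -4.6975 -1.1286] M [-2.082  -0.1403 -0.0317] 13.525 op 0.01258072764823982 jawyaw -2.6066213880959452 tau6 -0.011022100516129285 q6 78.66045303625856
```

>>> {"op": "carry_out", "data": {
  "series": [
    [[0,0.4,0,0,0,0],[0,0.8,0,2,0,0],[0,0.8,0,6,0,0],[0,0.8,0,10,0,0],[0,0.8,0,14,0,0],[0,0.8,0,18,0,0],[0,0.8,0,22,0,0],[0,0.8,0,25,0,0],[0,0.8,0,28,0,0],[0,0.8,0,28,0,0]]
  ]
}}

```text
clock: 14.78
tool_pos: [0.6012, -0.1021, 0.0585]
orientation: [-91.0, 90.0, 58.4]
force: [-0.7, -0.2, 0.4]
opening: 0.0125
```

```bash
python3 o.py
```

```text
[ 0.6012 -0.1021  0.0585] F [-0.7014 -0.2133  0.375 ] M [-0.2813  0.0455  0.0224] 14.775 op 0.012486391225585 jawyaw -30.631446488587514 tau6 -0.470197219401598 q6 50.69560626145594
```

>>> {"op": "carry_out", "data": {
  "series": [
    [[0,0,0,2,0,0],[0,0,0,4,0,0],[0,0,0,4,0,0]]
  ]
}}

```text
clock: 15.15
tool_pos: [0.6012, -0.1021, 0.0585]
orientation: [-90.0, 90.0, 55.4]
force: [-0.1, 2.0, 0.7]
opening: 0.0128
```

```bash
python3 o.py
```

```text
[ 0.6012 -0.1021  0.0585] F [-0.1245  1.9837  0.6611] M [0.586  0.1294 0.0472] 15.15 op 0.012756752176927264 jawyaw -34.635275722791405 tau6 -0.3576321713626385 q6 46.69951381865276
```

>>> {"op": "carry_out", "data": {
  "series": [
    [[0,0,0,2,0,0],[0,0,0,4,0,0],[0,0,0,4,0,0]]
  ]
}}

```text
clock: 15.52
tool_pos: [0.6012, -0.1021, 0.0585]
orientation: [-87.3, 90.0, 54.1]
force: [-0.3, 4.6, 0.3]
opening: 0.0129
```

```bash
python3 o.py
```

```text
[ 0.6012 -0.1021  0.0585] F [-0.2754  4.5697  0.2665] M [1.3718 0.1435 0.0593] 15.525 op 0.01288804088372842 jawyaw -38.64348960129928 tau6 -0.34941173158586025 q6 42.69328083315645
```

>>> {"op": "carry_out", "data": {
  "series": [
    [[0,0,0,1.5,0,0],[0,0,0,3,0,0],[0,0,0,3,0,0]]
  ]
}}

```text
clock: 15.9
tool_pos: [0.6012, -0.1022, 0.0585]
orientation: [-82.5, 90.0, 55.9]
force: [-0.8, 5.4, 0.9]
opening: 0.0128
```

```bash
python3 o.py
```

```text
[ 0.6012 -0.1022  0.0585] F [-0.8253  5.3647  0.9044] M [1.952  0.1327 0.0579] 15.9 op 0.012810732998933752 jawyaw -41.678685796176296 tau6 -0.23618381470441818 q6 39.657256221644076
```

>>> {"op": "carry_out", "data": {
  "series": [
    [[0,0,0,1.5,0,0],[0,0,0,3,0,0],[0,0,0,3,0,0]]
  ]
}}

```text
clock: 16.27
tool_pos: [0.6013, -0.1021, 0.0585]
orientation: [-92.8, 90.0, 42.5]
force: [-0.7, 5.7, 0.5]
opening: 0.0127
```

```bash
python3 o.py
```

```text
[ 0.6013 -0.1021  0.0585] F [-0.7014  5.6523  0.5204] M [1.9531 0.1023 0.0874] 16.275 op 0.01265618026289706 jawyaw -44.681558417683505 tau6 -0.21508618723601103 q6 36.65420032517425
```

>>> {"op": "carry_out", "data": {
  "series": [
    [[0,0,0,1.5,0,0],[0,0,0,3,0,0],[0,0,0,3,0,0]]
  ]
}}

```text
clock: 16.65
tool_pos: [0.6013, -0.1021, 0.0585]
orientation: [-88.1, 90.0, 44.2]
force: [-0.6, 5.7, 1.2]
opening: 0.0133
```

```bash
python3 o.py
```

```text
[ 0.6013 -0.1021  0.0585] F [-0.6211  5.7395  1.1524] M [1.9612 0.052  0.1743] 16.65 op 0.013306748420865638 jawyaw -47.66473577984138 tau6 -0.3391831833869219 q6 33.66645479006289
```

>>> {"op": "carry_out", "data": {
  "series": [
    [[0,0,0,1,0,0],[0,0,0,2,0,0],[0,0,0,2,0,0]]
  ]
}}

```text
clock: 17.02
tool_pos: [0.6013, -0.1021, 0.0585]
orientation: [-94.9, 90.0, 35.4]
force: [-1.2, 5.4, 0.3]
opening: 0.013
```

```bash
python3 o.py
```

```text
[ 0.6013 -0.1021  0.0585] F [-1.2491  5.4485  0.2922] M [2.0016 0.0162 0.1052] 17.025 op 0.012958762223112005 jawyaw -49.65790566433816 tau6 -0.25263008661568165 q6 31.6712904417907
```

>>> {"op": "carry_out", "data": {
  "series": [
    [[0,0,0,1,0,0],[0,0,0,2,0,0],[0,0,0,2,0,0]]
  ]
}}

```text
clock: 17.4
tool_pos: [0.6013, -0.1021, 0.0585]
orientation: [-85.6, 90.0, 42.8]
force: [-0.4, 5.6, 1.5]
opening: 0.0126
```

```bash
python3 o.py
```

```text
[ 0.6013 -0.1021  0.0585] F [-0.4238  5.6426  1.5167] M [1.9607 0.0497 0.171 ] 17.4 op 0.012587409008509744 jawyaw -51.65622918672625 tau6 -0.2903974615037441 q6 29.671673754715073
```

>>> {"op": "carry_out", "data": {
  "series": [
    [[0,0,0,1,0,0],[0,0,0,2,0,0],[0,0,0,2,0,0]]
  ]
}}

```text
clock: 17.77
tool_pos: [0.6013, -0.1021, 0.0585]
orientation: [-86.5, 90.0, 39.9]
force: [0.5, 6.6, 1.2]
opening: 0.0129
```

```bash
python3 o.py
```

```text
[ 0.6013 -0.1021  0.0585] F [0.5497 6.6477 1.2296] M [2.0555 0.0454 0.2589] 17.775 op 0.01285904076152776 jawyaw -53.649903924097316 tau6 -0.3524160571396351 q6 27.677102647434182
```

>>> {"op": "carry_out", "data": {
  "series": [
    [[0,0,0,1,0,0],[0,0,0,2,0,0],[0,0,0,2,0,0]]
  ]
}}

```text
clock: 18.15
tool_pos: [0.6013, -0.1021, 0.0585]
orientation: [-86.8, 90.0, 37.6]
force: [0.4, 4.8, 0.2]
opening: 0.013
```

```bash
python3 o.py
```

```text
[ 0.6013 -0.1021  0.0585] F [0.3518 4.7816 0.2432] M [2.072  0.0316 0.138 ] 18.15 op 0.012952479951708494 jawyaw -55.66053889628046 tau6 -0.24517606012523174 q6 25.669929268454243
```

```bash
cat > o2.py <<'E'
from h import *
import sys
L=[]
for i in range(int(sys.argv[1])):
    s=snapshot('wrist'); o=get_obs(); L.append(np.r_[o['force'],o['moment'],o['tau'][5]])
L=np.array(L);R=toolR(o)
print(np.round(L[:,5],3),'mean F',L.mean(0)[:3],'M',L.mean(0)[3:6],'tau6',L.mean(0)[6],o['clock'],'yaw',np.degrees(np.arctan2(R[1,1],R[0,1]))+90)
if len(sys.argv)>2: cv2.imwrite('pics/'+sys.argv[2],s['color'][:,:,::-1])
E
python3 o2.py 4 w7.png
```

```text
[0.135 0.098 0.155 0.116] mean F [0.1904 5.4223 1.0998] M [ 2.0272 -0.0012  0.1261] tau6 -0.1448005170095712 18.35 yaw -55.649280352423546
```

View pics/w7.png

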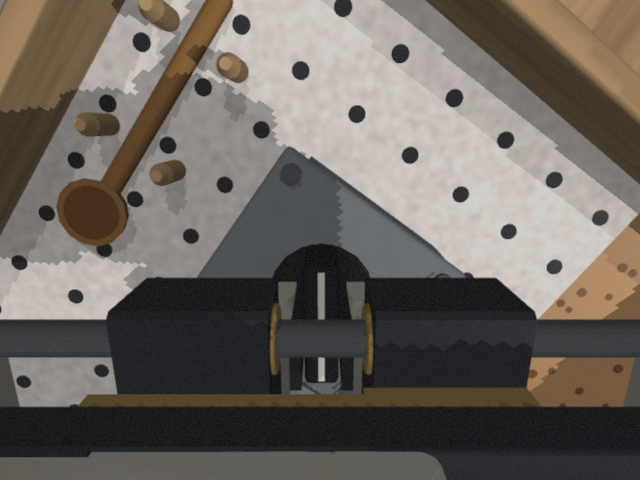

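>>> {"op": "carry_out", "data": {
  "series": [
    [[0,0,0,1,0,0],[0,0,0,2,0,0],[0,0,0,2,0,0]]
  ]
}}

```text
clock: 18.73
tool_pos: [0.6014, -0.102, 0.0585]
orientation: [-91.7, 90.0, 30.6]
force: [0.2, 4.8, 1.5]
opening: 0.0126
```

```bash
python3 o2.py 4; python3 -c "
from h import *
s=save('scene','s8.png');a=s['color'][200:350,150:330,::-1];cv2.imwrite('pics/s8z.png',cv2.resize(a,None,fx=4,fy=4,interpolation=cv2.INTER_CUBIC))"
```

```text
[0.16  0.211 0.261 0.217] mean F [0.5082 5.6558 0.6657] M [2.0473 0.0024 0.2123] tau6 -0.22391694830730557 18.925 yaw -57.63496849185492
```

View pics/s8z.png

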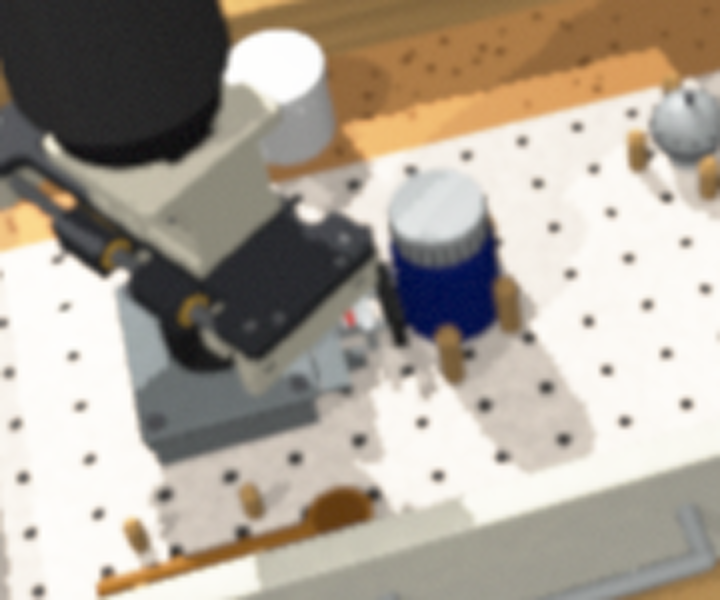

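>>> {"op": "carry_out", "data": {
  "series": [
    [[0,0,0,1,0,0],[0,0,0,2,0,0],[0,0,0,2,0,0]]
  ]
}}

```text
clock: 19.35
tool_pos: [0.6014, -0.1021, 0.0585]
orientation: [-93.3, 90.0, 27.0]
force: [-0.3, 5.9, 0.5]
opening: 0.0128
```

```bash
python3 o2.py 4
```

```text
[0.311 0.303 0.246 0.312] mean F [0.0718 5.5448 0.5893] M [ 2.0459 -0.0037  0.2929] tau6 -0.30358559684827924 19.55 yaw -59.62759770598305
```

>>> {"op": "carry_out", "data": {
  "series": [
    [[0,0,0,1,0,0],[0,0,0,1,0,0]]
  ]
}}

```text
clock: 19.8
tool_pos: [0.6014, -0.102, 0.0585]
orientation: [-88.1, 90.0, 31.2]
force: [-0.1, 6.0, 0.7]
opening: 0.0128
```

```bash
python3 o2.py 4
```

```text
[0.234 0.252 0.204 0.22 ] mean F [-0.028   5.7682  0.9294] M [ 2.0684 -0.0352  0.2275] tau6 -0.2309579704888165 20.0 yaw -60.636192433845196
```

>>> {"op": "carry_out", "data": {
  "series": [
    [[0,0,0,1,0,0],[0,0,0,2,0,0],[0,0,0,2,0,0]]
  ]
}}

```text
clock: 20.38
tool_pos: [0.6014, -0.102, 0.0585]
orientation: [-84.4, 90.0, 32.9]
force: [0.8, 6.2, 0.6]
opening: 0.0126
```

```bash
python3 o2.py 4
```

```text
[0.04  0.03  0.056 0.104] mean F [0.3539 5.5917 0.7498] M [ 2.0858 -0.1058  0.0577] tau6 -0.06529488862724975 20.575 yaw -62.654061738196475
```

>>> {"op": "carry_out", "data": {
  "series": [
    [[0,0,0,1.5,0,0],[0,0,0,3,0,0],[0,0,0,3,0,0]]
  ]
}}

```text
clock: 20.95
tool_pos: [0.6015, -0.102, 0.0585]
orientation: [-78.6, 89.9, 35.7]
force: [1.0, 5.9, -0.0]
opening: 0.0128
```

```bash
python3 o2.py 4
```

```text
[-0.286 -0.28  -0.269 -0.3  ] mean F [0.8112 5.429  0.7499] M [ 2.0983 -0.1882 -0.2839] tau6 0.2739777881652117 21.15 yaw -65.69564088154576
```

>>> {"op": "carry_out", "data": {
  "series": [
    [[0,0,0,1.5,0,0],[0,0,0,3,0,0],[0,0,0,3,0,0]]
  ]
}}

```text
clock: 21.52
tool_pos: [0.6015, -0.102, 0.0585]
orientation: [-73.9, 89.9, 37.3]
force: [-0.3, 5.4, 0.5]
opening: 0.0124
```

```bash
python3 o2.py 3
```

```text
[-0.356 -0.335 -0.32 ] mean F [0.5241 5.6647 0.7861] M [ 2.1622 -0.2186 -0.3369] tau6 0.3344977833330631 21.675 yaw -68.70480787002461
```

>>> {"op": "carry_out", "data": {
  "series": [
    [[0,0,0,1,0,0],[0,0,0,2,0,0],[0,0,0,2,0,0]]
  ]
}}

```text
clock: 22.05
tool_pos: [0.6015, -0.102, 0.0585]
orientation: [-75.8, 89.9, 33.5]
force: [-0.2, 6.1, 1.4]
opening: 0.0129
```

```bash
python3 o2.py 3
```

```text
[-0.091 -0.164 -0.125] mean F [0.2709 5.6064 0.1402] M [ 2.119  -0.236  -0.1265] tau6 0.1176929334178567 22.2 yaw -70.67789707465585
```

>>> {"op": "carry_out", "data": {
  "series": [
    [[0,0,0,0.5,0,0],[0,0,0,1,0,0],[0,0,0,1,0,0]]
  ]
}}

```text
clock: 22.58
tool_pos: [0.6015, -0.102, 0.0585]
orientation: [-76.1, 89.9, 32.2]
force: [0.2, 6.0, 0.4]
opening: 0.0125
```

```bash
python3 o2.py 3
```

```text
[-0.137 -0.068 -0.035] mean F [0.8662 5.5087 0.616 ] M [ 2.1544 -0.2064 -0.0802] tau6 0.05555570125579834 22.725 yaw -71.67299723088709
```

>>> {"op": "carry_out", "data": {
  "series": [
    [[0,0,0,0.5,0,0],[0,0,0,0.5,0,0],[0,0,0,0.5,0,0]]
  ]
}}

```text
clock: 23.1
tool_pos: [0.6015, -0.102, 0.0585]
orientation: [-76.3, 89.9, 31.5]
force: [1.1, 6.0, 0.7]
opening: 0.0126
```

```bash
python3 o2.py 3
```

```text
[-0.114 -0.055 -0.021] mean F [0.256  5.6128 1.0182] M [ 2.1078 -0.2008 -0.0632] tau6 0.040460359305143356 23.25 yaw -72.166886768768
```

>>> {"op": "carry_out", "data": {
  "series": [
    [[0,0,0,0,0,0],[0,0,0,0,0,0],[0,0,0,0,0,0],[0,0,0,0,0,0],[0,0,0,0,0,0],[0,0,0,0,0,0],[0,0,0,0,0,0],[0,0,0,0,0,0]]
  ],
  "hand": -1
}}

```text
clock: 24.25
tool_pos: [0.6011, -0.1024, 0.0585]
orientation: [-124.0, 90.0, -16.1]
force: [-0.3, -0.1, -0.4]
opening: 0.0853
```

>>> {"op": "carry_out", "data": {
  "series": [
    [[-5,0,0,0,0,0],[-20,0,0,0,0,0],[-45,0,0,0,0,0],[-80,0,0,0,0,0],[-115,0,0,0,0,0],[-145,0,0,0,0,0],[-160,0,0,0,0,0],[-160,0,0,0,0,0],[-160,0,0,0,0,0]]
  ]
}}

```text
clock: 25.38
tool_pos: [0.6004, -0.1024, 0.2172]
orientation: [66.7, 89.9, 174.6]
force: [-0.9, -0.3, -0.9]
opening: 0.0875
```

```bash
python3 o.py; python3 -c "
from h import *
save('wrist','w9.png')
s=save('side','d9.png');a=s['color'][180:380,270:450,::-1];cv2.imwrite('pics/d9z.png',cv2.resize(a,None,fx=3,fy=3,interpolation=cv2.INTER_CUBIC))"
```

```text
[ 0.6004 -0.1024  0.2172] F [-0.905  -0.3322 -0.9461] M [0.0252 0.0211 0.0003] 25.375 op 0.08745552198904719 jawyaw -72.11170151159422 tau6 0.0005392101775214542 q6 9.235911515990207
```

View pics/w9.png

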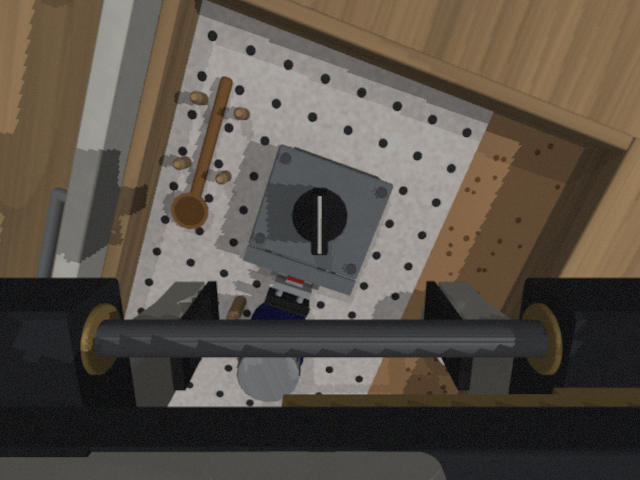

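View pics/d9z.png

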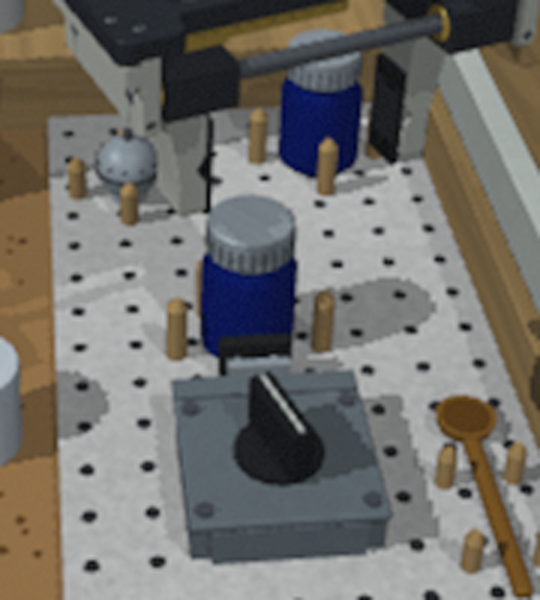

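```bash
python3 - <<'E'
from h import *
w=load('w9'); im=cv2.imread('pics/w9.png')
roi=im[185:262,305:340]; g=roi.min(axis=2); m=((g>120)).astype(np.uint8)
n,l,st,c=cv2.connectedComponentsWithStats(m); i=1+np.argmax(st[1:,4]); ys,xs=np.where(l==i); print(st[i])
P=cast(w,np.c_[xs+305,ys+185],.0825)[:,:2]
v=np.linalg.svd(P-P.mean(0))[2]; d=v[0]*np.sign(v[0][0]); print(P.mean(0),np.degrees(np.arctan2(d[1],d[0])))
d=load('d9'); f=lambda p:np.array(p)/3+[270,180]
print('lid',cast(d,f([(250,222),(207,222),(294,222)]),.106)[:,:2]); print('peg',cast(d,f([(323,293),(176,299)]),.06)[:,:2])
E
sleep 0
```

```text
[ 13  11   3  57 127]
[ 0.6012 -0.1018] -72.29629396090472
lid [[0.6052 0.016 ]
 [0.582  0.0186]
 [0.629  0.0133]]
peg [[0.6465 0.0069]
 [0.5643 0.0108]]
```

>>> {"op": "carry_out", "data": {
  "series": [
    [[0,0,20,0,0,0],[0,0,50,0,0,0],[0,0,85,0,0,0],[0,0,115,0,0,0],[0,0,130,0,0,0],[0,0,130,0,0,0],[0,0,130,0,0,0]]
  ]
}}

```text
clock: 26.35
tool_pos: [0.5612, 0.0211, 0.2183]
orientation: [107.5, 90.0, -144.6]
force: [0.1, 0.2, 0.1]
opening: 0.0878
```

```bash
python3 -c "
from h import *
s=save('wrist','w10.png');a=s['color'][60:290,180:460,::-1];cv2.imwrite('pics/w10z.png',cv2.resize(a,None,fx=2.6,fy=2.6,interpolation=cv2.INTER_CUBIC))
a=cv2.imread('pics/d5.png')[220:340,300:410];b=save('side','d10.png')['color'][220:340,300:410,::-1]
cv2.imwrite('pics/cmp.png',cv2.resize(np.hstack([a,b]),None,fx=3.6,fy=3.6,interpolation=cv2.INTER_CUBIC))"
```

```text
(no output)
```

View pics/w10z.png

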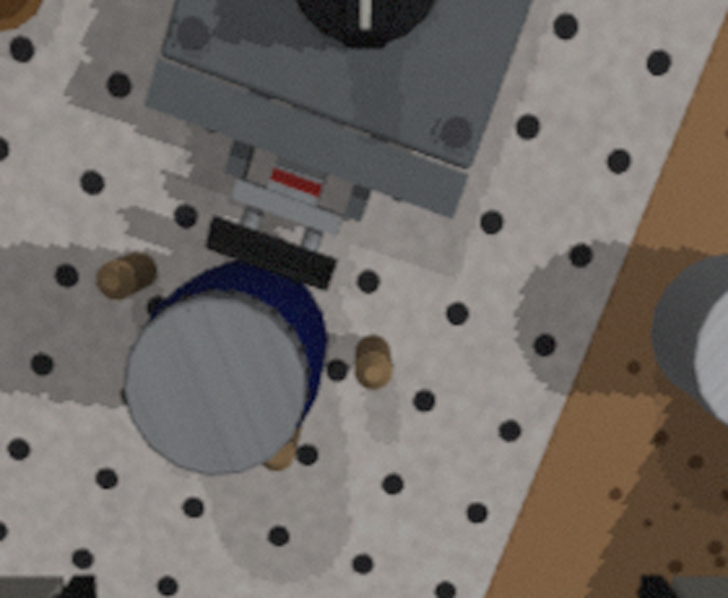

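View pics/cmp.png

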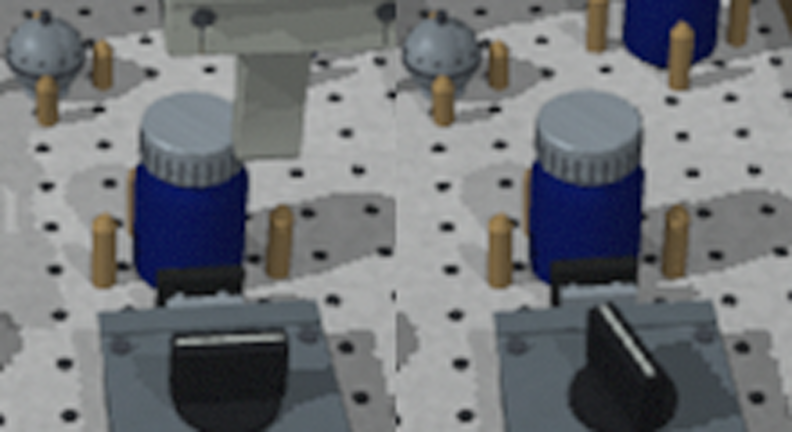

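Run:
```python
from h import *
w=load('w10'); f=lambda p:np.array(p)/2.6+[180,60]
print('lid',cast(w,f([(215.5,384)]),.106)[:,:2],'side pegs',cast(w,f([(114,281),(377,370)]),.06)[:,:2],'stop',cast(w,f([(279,458)]),.06)[:,:2])
p=cast(w,f([(206,248),(330,287)]),.047)[:,:2];print('pad face lower edge',p)
```

```text
lid [[0.6042 0.0169]] side pegs [[0.6451 0.0068]
 [0.5618 0.0084]] stop [[0.5824 0.0444]]
pad face lower edge [[ 0.6231 -0.0095]
 [ 0.583  -0.0098]]
```

```bash
python3 - <<'E'
from h import *
w5=load('w5');w=load('w10'); u=np.array([.033,.9995]); k=np.array([.6012,-.1018])
for z in(.03,.04,.048):
  a=cast(w5,np.array([(366,198)])/2.6+[100,140],z)[0,:2]; b=cast(w,np.array([(286,221)])/2.6+[180,60],z)[0,:2]
  # common reference: housing front edge top z=.048
  ra=cast(w5,np.array([(386,190)])/2.6+[100,140],.048)[0,:2]; rb=cast(w,np.array([(300,160)])/2.6+[180,60],.048)[0,:2]
  print(z,(b-a)@u*1e3,(rb-ra)@u*1e3)
for n,sc,off,r in (('w5',2.6,(100,140),(300,340,90,170)),):
  pass
E
python3 -c "
import cv2,numpy as np
a=cv2.imread('pics/w5.png')[175:255,200:280];b=cv2.imread('pics/w10.png')[100:180,230:330]
cv2.imwrite('pics/c2.png',np.hstack([cv2.resize(a,(400,400),interpolation=cv2.INTER_CUBIC),cv2.resize(b,(400,320),interpolation=cv2.INTER_CUBIC)[:320].copy() if 0 else cv2.copyMakeBorder(cv2.resize(b,(400,320),interpolation=cv2.INTER_CUBIC),0,80,0,0,0)]))"
```

```text
0.03 6.192036299294493 -3.220172326431766
0.04 7.565178303507089 -3.220172326431766
0.048 8.66369190687718 -3.220172326431766
```

View pics/c2.png

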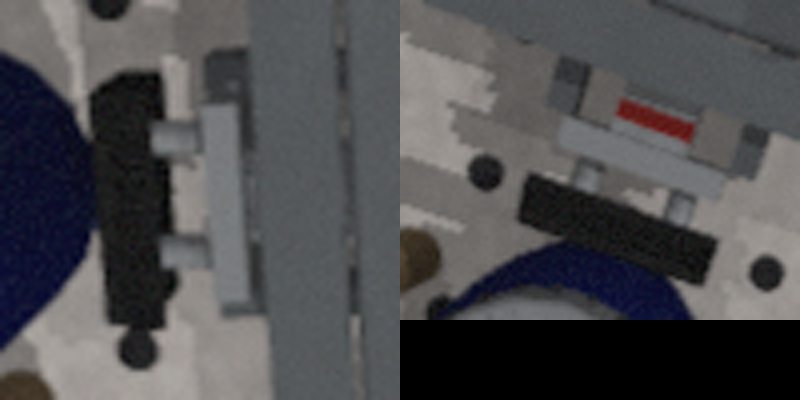

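```bash
python3 -c "
from h import *
o=get_obs();print(o['clock'],o['force'],o['opening']);print(close_job())"
```

```text
26.45 [-0.3919 -0.1608 -0.6421] 0.0877066949104877
the job is handed in; nothing more can be done
None
```

I set the jar upright in its bay and clamped it. The job was handed in at 26.5 s with the gripper open and clear of everything.

- **Jar:** I gripped it by the lid and lowered it until the board took its weight. Just before clamping it stood about 1.6 mm short of the stop-peg contact point and 1 mm off in x. After clamping it measured within about 1 mm of that point, with the pad on it. One hand-read side view put it about 3 mm short; I trusted the closer wrist view.
- **Knob:** I turned it clockwise in small steps.
  - The resisting torque rose to about 0.29 N m at roughly 57°, somewhat above the 0.2 N m expected.
  - It fell through zero near 60°, where the follower went over the crest, then pulled on at up to 0.34 N m.
  - The pull had faded to about 0.06 N m at 69.5° (1.21 rad), where I stopped and let go. No end-stop load showed.
- **After letting go:** the knob stayed where it was, measured about 69.7° from its start. The follower had travelled roughly 7.6 mm, against 7.7 mm expected for the notch. That travel figure depends on an assumed height, and the reference edge I used to check it was off by 3 mm, so it is only rough support.
- **Other points:** a sideways force of about 5.5 N on the gripper appeared while turning and went away on release. The last pictures showed no other object moved.

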